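Switch the bench on for grinding

ROBOT

A 6-joint arm with a two-finger parallel gripper is mounted at the origin on the work surface. World frame = base frame: x ahead of the robot, y to its left, z up, the work surface at z = 0. Lengths are in m, angles in rad, forces in N, time in s.
With the tool pointing down it reaches from about 0.3 to 0.875 m from the base axis. Payload 6.4 kg.
Tool frame: the origin (TCP) lies on the centre line of the jaws, within the pads' length; the fingertips stand 25 mm ahead of it and the grasp point (between the pads) lies 6 mm ahead of it; z points along the fingers, y is the line along which they close (so a half turn about z gives the same grasp; the last joint's range is limited). The gripper opens to 85 mm and grips with 20 to 120 N. Pads are 22 mm wide; open, the fingers measure 114 mm over their backs; the gripper's body (76 mm by 85 mm) begins 54 mm behind the grasp point. The pads swing forward as they close: fully open they stand 13 mm farther back than shut.
Start: joints at [-1.391, 0.181, 1.607, -0, 1.354, -0.206], TCP at [0.216, -0.533, 0.256] pointing down, gripper open.
Joint ranges: [-2.99, 2.99], [-0.89, 2.07], [0.3, 2.58], [-1.14, 4.28], [0, 2.63], [-3.12, 3.12]. Speed limits (rad/s): [2.57, 2.57, 3.01, 3.14, 3.14, 3.14].

INTERFACE

Orientations are given as a unit quaternion [w, x, y, z].
In Python, from bench import get_obs, camera, hand_in, spot_in gives the robot as it stands.
- The arm moves only by the shell command python3 -m jog 'ROWS'. ROWS is JSON, one flat list of numbers, 7 for each row, row after row: the shift along the tool's x, y, z in m, then the turn, a rotation vector about the tool's x, y, z in rad, then the closure, from 0 (fully open) to 1 (shut). A call has 1 to 20 rows; each row is the pose to reach, as a shift and turn from the pose commanded when the call began, along the tool's axes at that moment; what a row does not reach only later rows make up. A row lasts 1/8 s, in which the tool goes at most 62.5 mm and 10.7 degrees, less where a joint would pass 70% of its speed; a pose out of reach is approached as far as the arm can. A call with a gripper value outside its range is refused whole. The fingers move at their own pace and stop on an object; the grip force is fixed at half the most. Time passes only in rows, so rows that repeat a pose let the fingers close. It gives the time, the measured TCP pose, the force, the opening and the grip force at its end, in the units of the state.
- get_obs(): the state, without advancing time (a new reading comes with each control period).
- camera(name): name is "side" or "top"; returns a dict with "frame" (400x640x3 uint8, red, green, blue), "mtx" (3x3 intrinsics, pixels), "extrinsics" (4x4, takes a point from camera to world coordinates). Camera axes: x right, y up, looking along -z (the intrinsics and any distortion apply to the point x, -y, -z); pixel columns grow to the right and rows downward; lengths in m; the calibration is good to about 2 mm. A picture is of the moment at which its call begins. There is no depth.
- hand_in(): hands the job in; it is judged then, once.
Trained networks look in a picture, given as the dict that the camera call returned (one of the last four; its "shot" number tells which), for a name from the list of things; names that differ only in an ending like _2 or _b are one class to them, and where a whole thing is asked for, a point or a joint stands for the part that bears it (a point fixed in the world has none). Each returns a list of dicts, best first, with "confidence" (0 to 1); they miss things now and then, are a little off and sometimes report something else, mostly with a low value. They report only what shows in the picture. A call takes as long as a camera call. They do not tell look-alikes from the thing itself.
- spot_in(picture, name): "xyz" ([x, y, z] in m, in world coordinates, good to about 4 mm: the middle of the surface that is visible of it).
The state is a dict: "time_s": time; "q": joint angles; "dq": joint speeds; "joint_efforts": joint torques, N m; "eef_pos": TCP position; "eef_rot": TCP orientation; "wrist_force": force on the tool from outside, world axes, zero at the start; "torque": the same for the moment, N m; "opening": opening from 0.0 (shut) to 1.0 (fully open); "grasp_force": force on a finger pad.
Only numpy, scipy, OpenCV 4.12 (cv2) and the standard library are available. Lean on these libraries where they do the work, as an engineer would, in place of code of your own. Each camera call takes 0.05 s, during which the arm holds its last target. There are 200 camera calls.

TASK

Get the bench ready for grinding with the three switch boxes, pressing lightly with the tips of the shut fingers and in this order: the raised end of the rocker on the small lamp box until it has tipped over, then the square paddle on the dust extractor's box until it is right in, and last the flat round start button on the oblong grinder box until it is right in, without pushing the taller mushroom-headed stop button beside it. Each switch stays where it is pressed. Do not lift or shove the boxes, and leave everything else on the bench alone.

Things in the scene. Friction and masses are not known exactly. Their poses are not given: they have to be found in the camera images.
- lamp_box: Lamp switch box, the smallest: 100 (x) x 64 (y) x 45 high, mass about 0.5 kg, with one black rocker in the middle of its top. Loose, grey plastic, on rubber feet; origin at the centre of its underside, z up, x along the length.
- lamp_rocker (a joint): Lamp rocker: black shallow V, 60 long (along box x) x 34 wide, pivoting at its middle about box y, 54 mm above the bench. 0 = off: the half towards box +x is raised (end 10 mm above the pivot), the other half level. 0.36 rad = fully on: the +x half level, the other raised. No spring, stays where left; about 2 N at the raised end tips it. Counts as on beyond 0.27.
- lamp_spot (a point): Spot to press on the lamp rocker: on the top face of the raised half (towards box +x, the end away from the robot), 21 mm from the pivot, moving with it (7.4 mm above the pivot level when off, level with the pivot when fully on). Its axes turn with the rocker. Once tipped, the seat under the rocker yields, sprung, 3 N per mm for 5 mm.
- extractor_box: Dust extractor switch box: 100 x 100 x 55 high, about 0.7 kg, with one black square paddle in the middle of its top, inside a 3 mm high rim. Loose, grey plastic, on rubber feet; origin at the centre of its underside, z up, x along the length.
- extractor_paddle (a joint): Travel of the square paddle (46 x 46): about 0 = up (its top 72 mm above the bench), 0.010 m = fully in (62 mm). About 2.5 N moves it; no spring, it stays where it is left. At its end the seat under it yields, sprung, 3 N per mm for 5 mm. Counts as on beyond 0.006 m.
- extractor_spot (a point): Centre of the top face of the square paddle, moving with it.
- grinder_box: Grinder switch box: oblong, 140 (x) x 70 (y) x 50 high, about 0.7 kg, with two black round buttons on its top, 68 mm apart along x. Loose, grey plastic, on rubber feet; origin at the centre of its underside, z up, x along the length.
- start_button (a joint): Travel of the start button: flat-topped, round, 34 dia, at box x = -34 mm (the robot side). About 0 = up (top 66 mm above the bench), 0.010 m = fully in (56 mm). About 2.5 N moves it; no spring, it stays where it is left. At its end the seat under it yields, sprung, 3 N per mm for 5 mm. Counts as on beyond 0.006 m.
- start_spot (a point): Centre of the top face of the start button, moving with it.
- stop_button (a joint): Travel of the stop button: mushroom head, 40 dia, at box x = +34 mm, its top 82 mm above the bench, so 16 mm taller than the start button. 0 = up; it must stay so (not be pushed in by more than 3 mm).
- stop_spot (a point): Centre of the top of the stop button.
- paint_tin: Bystander, loose, to be left alone: steel paint tin, 84 dia x 100 high (mm); origin on its underside.
- screw_jar: Bystander, loose, to be left alone: clear plastic jar with a red cap, 66 dia x 85 high (mm); origin on its underside.
- spray_can: Bystander, loose, to be left alone: spray can, 54 dia x 150 high (mm); origin on its underside.
- tape_roll: Bystander, loose, to be left alone: roll of tape lying flat, 90 dia x 25 high (mm); origin on its underside.
- offcut: Bystander, loose, to be left alone: pale wood offcut, 90 x 45 x 30 (mm); origin on its underside.
- wrench: Bystander, loose, to be left alone: steel wrench lying flat, 170 long (mm); origin on its underside.
- pliers: Bystander, loose, to be left alone: red-handled pliers lying flat, 185 long (mm); origin on its underside.
Things that resemble listed ones, but are neither listed nor needed, are in the scene too. Leave any yellow look-alike of the extractor_box alone.

How it is judged:
On the way, in this order (a step that is already met when the one before it is completed fails the run):
1. the lamp rocker is tipped on (value of joint lamp_rocker above 0.27 rad and value of joint each of extractor_paddle, start_button below 0.003 m), for 0.1 s.
2. the extractor paddle is pressed in (value of joint lamp_rocker above 0.27 rad and value of joint extractor_paddle above 0.006 m and value of joint start_button below 0.003 m), for 0.1 s.
3. the grinder start button is pressed in (value of joint lamp_rocker above 0.27 rad and value of joint each of extractor_paddle, start_button above 0.006 m), for 0.1 s.
At the end, for the whole second after the job is handed in: The lamp rocker is beyond 0.27 rad, the extractor paddle and the start button are in by more than 6 mm, the stop button by less than 3 mm; the three boxes stand level and at rest within 25 mm of where they started (all of step 3 and value of joint stop_button below 0.003 m and distance of each of lamp_box, extractor_box, grinder_box from where it was at the start of the episode below 0.025 m and angle between each of lamp_box, extractor_box, grinder_box's own z axis and vertical below 0.1 rad and linear speed of each of lamp_box, extractor_box, grinder_box below 0.02 m/s); the robot touches nothing.
It fails at once if a switch is pressed out of order (over 3 mm): the paddle before the lamp rocker is on, or the start button before the paddle is in ((value of joint extractor_paddle above 0.003 m and value of joint lamp_rocker below 0.25 rad) or (value of joint start_button above 0.003 m and value of joint extractor_paddle below 0.0055 m)).
It fails at once if the stop button is pushed in by more than 3 mm (value of joint stop_button above 0.003 m).
It fails at once if a switch box is pressed with more than 20 N (contact force between any of the fingers, the arm and lamp_box above 20 N or contact force between any of the fingers, the arm and extractor_box above 20 N or contact force between any of the fingers, the arm and grinder_box above 20 N).
It fails at once if a switch box is lifted (over 12 mm), tipped or shoved (over 25 mm) (height (world z) of any of lamp_box, extractor_box, grinder_box above 0.012 m or distance of any of lamp_box, extractor_box, grinder_box from where it was at the start of the episode above 0.025 m or angle between any of lamp_box, extractor_box, grinder_box's own z axis and vertical above 0.2 rad).
It fails at once if a bystander is moved by more than 25 mm or tipped over (distance of any of paint_tin, screw_jar, spray_can, tape_roll, offcut, wrench, pliers from where it was at the start of the episode above 0.025 m or angle between any of paint_tin, screw_jar, spray_can, tape_roll, offcut, wrench, pliers's own z axis and vertical above 0.4 rad).
It also fails if it takes over 67 s, if anything falls off the work surface, if the arm or the gripper's body presses on something with over 40 N, if the wrist force passes 120 N, or if a joint passes its speed limit or range.

## Working session

There is one attempt and no reset: what is moved stays moved. The work goes in short steps, Python scripts to look and compute and a shell command to move; the robot and the scene stay as the last step left them, time stands still between calls to the robot, and variables do not carry over. Pictures are saved under pics/ and viewed, at most 10 in all, crops included, and the job is handed in when it is done.

```bash
mkdir -p pics; cat > h.py <<'E'
import numpy as np,cv2
from bench import get_obs,camera,hand_in,spot_in
E
python3 - <<'E'
from h import *
o=get_obs();print(o['eef_pos'],o['eef_rot'],o['time_s'],o['wrist_force'])
for c in('top','side'):
    p=camera(c);cv2.imwrite(f'pics/{c}0.png',p['frame'][:,:,::-1])
    for n in('lamp_spot','extractor_spot','start_spot','stop_spot','lamp_box','extractor_box','grinder_box'):
        print(c,n,[(np.round(d['xyz'],3).tolist(),round(d['confidence'],2)) for d in spot_in(p,n)[:3]])
E
```

```text
[ 0.2162957  -0.53221423  0.25538587] [-8.89330203e-04  9.81456238e-01  1.91684276e-01  2.89734195e-05] 0.0 [-0.96822829  0.61537366  0.68932752]
top lamp_spot [([0.511, 0.255, 0.055], 0.62)]
top extractor_spot [([0.289, -0.312, 0.072], 0.77), ([0.556, -0.432, 0.073], 0.66), ([0.483, -0.26, 0.073], 0.57)]
top start_spot [([0.518, -0.011, 0.065], 0.67)]
top stop_spot [([0.585, 0.012, 0.082], 0.77), ([0.69, -0.298, 0.138], 0.52)]
top lamp_box [([0.506, 0.244, 0.049], 0.95), ([0.395, -0.029, 0.028], 0.7)]
top extractor_box [([0.551, -0.426, 0.054], 0.93), ([0.29, -0.304, 0.055], 0.57), ([0.484, -0.254, 0.054], 0.56)]
top grinder_box [([0.549, -0.003, 0.052], 0.82), ([0.51, 0.257, 0.059], 0.59)]
side lamp_spot [([0.508, 0.255, 0.053], 0.83), ([0.508, -0.005, 0.064], 0.64), ([0.688, -0.291, 0.094], 0.48)]
side extractor_spot [([0.483, -0.252, 0.071], 0.8), ([0.552, -0.427, 0.072], 0.46)]
side start_spot [([0.511, -0.009, 0.063], 0.61)]
side stop_spot [([0.575, 0.01, 0.076], 0.56)]
side lamp_box [([0.499, 0.264, 0.05], 0.67)]
side extractor_box [([0.476, -0.232, 0.058], 0.59)]
side grinder_box [([0.54, 0.018, 0.049], 0.71)]
```

View pics/top0.png

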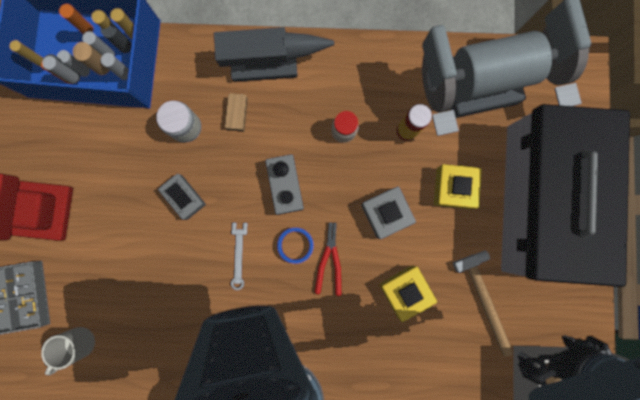

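View pics/side0.png

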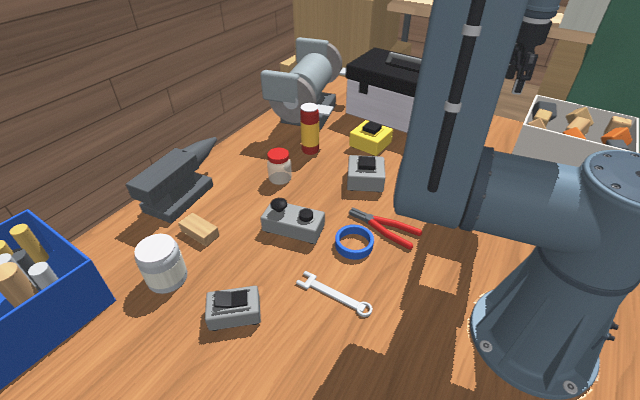

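The top picture shows the lamp box (180,197), grinder box (284,184) and grey extractor (390,212). The yellow look-alikes are at (460,186) and (410,293). Next I rectify close crops of all three boxes onto their switch planes.

```bash
cat >> h.py <<'E'
def rect(p,cx,cy,z,half=.09,n=260):
    # orthophoto: image up = +x world, left = +y
    E=np.linalg.inv(p['extrinsics']);K=p['mtx']
    X=np.array([[cx+s*half,cy+t*half,z,1] for s,t in((1,1),(1,-1),(-1,-1),(-1,1))])
    c=(E@X.T).T[:,:3]*[1,-1,-1];u=(K@c.T).T;u=(u[:,:2]/u[:,2:]).astype(np.float32)
    H=cv2.getPerspectiveTransform(u,np.float32([[0,0],[n,0],[n,n],[0,n]]))
    im=cv2.warpPerspective(p['frame'],H,(n,n),flags=cv2.INTER_CUBIC)[:,:,::-1].copy()
    for k in range(-8,9,2):
        a=int(n/2+k*.01/half*n/2);cv2.line(im,(a,0),(a,4 if k else 12),(0,255,0),1);cv2.line(im,(0,a),(4 if k else 12,a),(0,255,0),1)
    return im
E
python3 - <<'E'
from h import *
t=camera('top');s=camera('side')
L=[(.506,.25,.045),(.484,-.256,.055),(.547,0,.05)]
cv2.imwrite('pics/r.png',np.vstack([np.hstack([rect(p,*l) for l in L]) for p in(t,s)]))
# box tops: bright grey outline fit in top view rectified
for l in L:
    im=rect(t,*l);hsv=cv2.cvtColor(im,cv2.COLOR_BGR2HSV)
    m=((hsv[...,1]<60)).astype(np.uint8)
    cs,_=cv2.findContours(m,cv2.RETR_EXTERNAL,cv2.CHAIN_APPROX_NONE)
    c=max(cs,key=cv2.contourArea);(u,v),wh,a=cv2.minAreaRect(c);k=.18/260
    print(l,'centre',l[0]-(v-130)*k,l[1]-(u-130)*k,'size',np.array(wh)*k,'ang',a)
E
```

```text
(0.506, 0.25, 0.045) centre 0.5086223520132211 0.2498199721116286 size [0.10590835 0.06909713] ang 48.52145004272461
(0.484, -0.256, 0.055) centre 0.48345577533428485 -0.25940794842059794 size [0.10104889 0.10480075] ang 63.1527099609375
(0.547, 0, 0.05) centre 0.5461960120567909 -0.00234945796086238 size [0.14042186 0.07137356] ang 77.08536529541016
```

View pics/r.png

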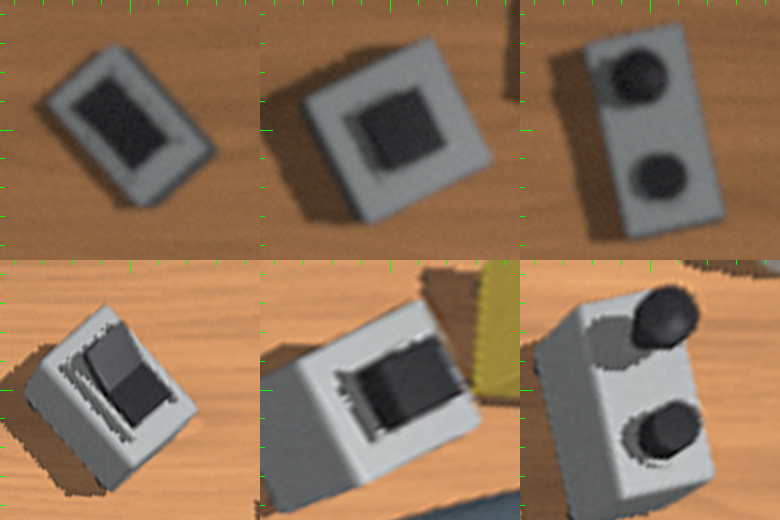

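Box fit sizes agree with the stated sizes. Lamp box centre is (0.508, 0.2505) with yaw about 41.5°, so the press spot is (0.524, 0.264). The paddle is at (0.4835, -0.260) and the start button at (0.513, -0.011). Going above the lamp with the fingers shut.

```bash
python3 -m jog '[0.585,-0.622,0.06,0,0,0,1, 0.585,-0.622,0.06,0,0,0,1, 0.585,-0.622,0.06,0,0,0,1, 0.585,-0.622,0.06,0,0,0,1, 0.585,-0.622,0.06,0,0,0,1, 0.585,-0.622,0.06,0,0,0,1, 0.585,-0.622,0.06,0,0,0,1, 0.585,-0.622,0.06,0,0,0,1, 0.585,-0.622,0.06,0,0,0,1, 0.585,-0.622,0.06,0,0,0,1, 0.585,-0.622,0.06,0,0,0,1, 0.585,-0.622,0.06,0,0,0,1, 0.585,-0.622,0.06,0,0,0,1, 0.585,-0.622,0.06,0,0,0,1, 0.585,-0.622,0.06,0,0,0,1, 0.585,-0.622,0.06,0,0,0,1, 0.585,-0.622,0.06,0,0,0,1, 0.585,-0.622,0.13,0,0,0,1, 0.585,-0.622,0.13,0,0,0,1, 0.585,-0.622,0.13,0,0,0,1]'
python3 - <<'E'
from h import *
o=get_obs();print(o['eef_pos'],o['eef_rot'],o['wrist_force'],o['opening'])
p=camera('side');cv2.imwrite('pics/s1.png',cv2.resize(p['frame'][180:380,100:370,::-1],None,fx=2.5,fy=2.5))
E
```

```text
time_s: 3.4
eef_pos: [0.5243, 0.263, 0.1268]
eef_rot: [0.0, 0.982, 0.191, -0.0]
wrist_force: [0.6, 0.2, -0.3]
opening: -0.0
grasp_force: 0.0
[0.52433974 0.26303996 0.12679634] [ 3.91574158e-05  9.81543890e-01  1.91236574e-01 -4.04309842e-04] [ 0.63548063  0.22075214 -0.3222171 ] -0.00026016142584235196
```

View pics/s1.png

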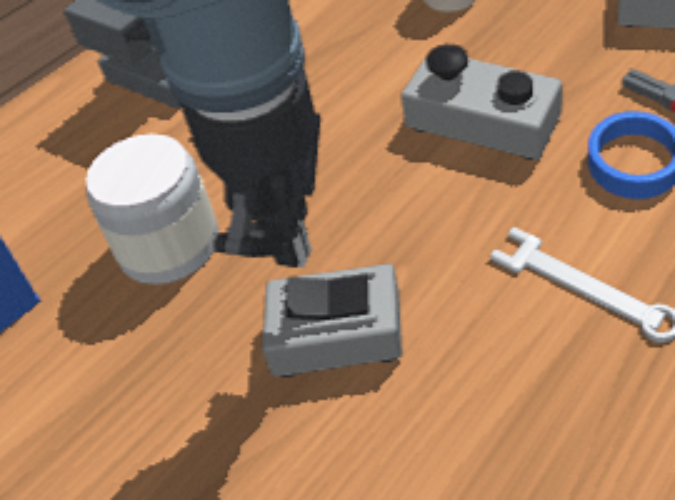

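The tips (about (270,250) in the crop) hang above the raised half of the rocker, clear of the tin. Pressing slowly.

```bash
python3 -m jog '[0,0.001,0.03,0,0,0,1, 0,0.001,0.034,0,0,0,1, 0,0.001,0.037,0,0,0,1, 0,0.001,0.040,0,0,0,1, 0,0.001,0.043,0,0,0,1, 0,0.001,0.045,0,0,0,1, 0,0.001,0.047,0,0,0,1, 0,0.001,0.048,0,0,0,1, 0,0.001,0.048,0,0,0,1]'
```

```text
time_s: 4.58
eef_pos: [0.5249, 0.2628, 0.0783]
eef_rot: [-0.0, 0.981, 0.192, 0.0]
wrist_force: [2.2, 1.3, 2.3]
opening: 0.004
grasp_force: 0.9
```

```bash
python3 -m jog '[0,0,0.001,0,0,0,1, 0,0,0.002,0,0,0,1, 0,0,0.002,0,0,0,1]'
```

```text
time_s: 4.95
eef_pos: [0.5249, 0.2628, 0.0768]
eef_rot: [-0.0, 0.981, 0.192, 0.0]
wrist_force: [0.2, -0.2, 6.4]
opening: -0.004
grasp_force: 3.1
```

```bash
python3 -m jog '[0,0,-0.02,0,0,0,1, 0,0,-0.06,0,0,0,1, 0,0,-0.12,0,0,0,1, 0,0,-0.12,0,0,0,1, 0,0,-0.12,0,0,0,1]'
python3 - <<'E'
from h import *
o=get_obs();print(o['eef_pos'],o['eef_rot'])
p=camera('side');cv2.imwrite('pics/s2.png',cv2.resize(p['frame'][260:360,160:310,::-1],None,fx=4,fy=4))
x,y=np.array([.4835,-.260])-o['eef_pos'][:2];c,s=.9265,.3762
print('tool',c*x+s*y,s*x-c*y)
E
```

```text
time_s: 5.58
eef_pos: [0.5243, 0.2627, 0.1967]
eef_rot: [0.0, 0.981, 0.192, -0.0]
wrist_force: [-0.9, -0.2, -0.8]
opening: 0.002
grasp_force: 0.0
[0.52428554 0.26265587 0.19666658] [ 2.87709781e-05  9.81443119e-01  1.91753497e-01 -2.04859683e-05]
tool -0.23441094586406058 0.4688971467112599
```

View pics/s2.png

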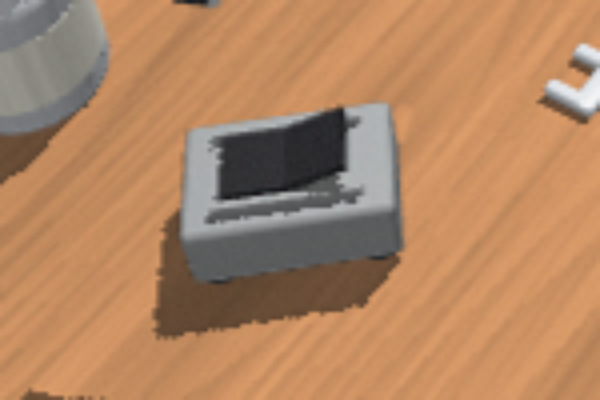

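The rocker has tipped: its right half (345,130) is now raised and the left half is level. On to the paddle.

```bash
python3 -m jog '[-0.234,0.469,0,0,0,0,1, -0.234,0.469,0,0,0,0,1, -0.234,0.469,0,0,0,0,1, -0.234,0.469,0,0,0,0,1, -0.234,0.469,0,0,0,0,1, -0.234,0.469,0,0,0,0,1, -0.234,0.469,0,0,0,0,1, -0.234,0.469,0,0,0,0,1, -0.234,0.469,0,0,0,0,1, -0.234,0.469,0,0,0,0,1, -0.234,0.469,0,0,0,0,1, -0.234,0.469,0.04,0,0,0,1, -0.234,0.469,0.08,0,0,0,1, -0.234,0.469,0.08,0,0,0,1, -0.234,0.469,0.08,0,0,0,1]'
python3 - <<'E'
from h import *
p=camera('side');cv2.imwrite('pics/s3.png',cv2.resize(p['frame'][80:230,290:440,::-1],None,fx=3,fy=3))
E
```

```text
time_s: 7.5
eef_pos: [0.4853, -0.2592, 0.1176]
eef_rot: [0.0, 0.981, 0.192, 0.0]
wrist_force: [0.1, -0.3, 0.6]
opening: 0.002
grasp_force: 0.0
```

View pics/s3.png

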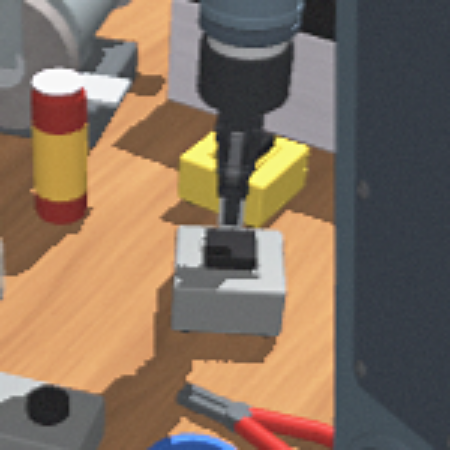

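The tips are above the paddle (232,245) on the grey box. Pressing.

```bash
python3 -m jog '[0,0,0.016,0,0,0,1, 0,0,0.020,0,0,0,1, 0,0,0.023,0,0,0,1, 0,0,0.026,0,0,0,1, 0,0,0.028,0,0,0,1, 0,0,0.030,0,0,0,1, 0,0,0.031,0,0,0,1, 0,0,0.032,0,0,0,1, 0,0,0.032,0,0,0,1]'
```

```text
time_s: 8.68
eef_pos: [0.4844, -0.2599, 0.0847]
eef_rot: [0.0, 0.981, 0.192, -0.0]
wrist_force: [-2.5, 1.9, 6.8]
opening: 0.0
grasp_force: 3.3
```

The force of 6.8 N and tip height of 59.7 mm show the paddle is on its end stop. Retracting and computing the move to the start button.

```bash
python3 -m jog '[0,0,-0.02,0,0,0,1, 0,0,-0.06,0,0,0,1, 0,0,-0.11,0,0,0,1, 0,0,-0.11,0,0,0,1, 0,0,-0.11,0,0,0,1]'
python3 - <<'E'
from h import *
o=get_obs()
x,y=np.array([.512,-.011])-o['eef_pos'][:2];c,s=.9265,.3762
print('tool',c*x+s*y,s*x-c*y,o['eef_pos'])
p=camera('side');cv2.imwrite('pics/s4.png',cv2.resize(p['frame'][140:240,250:400,::-1],None,fx=4,fy=4))
E
```

```text
time_s: 9.3
eef_pos: [0.4843, -0.2598, 0.1939]
eef_rot: [0.0, 0.981, 0.192, 0.0]
wrist_force: [-0.4, -0.5, -0.6]
opening: 0.001
grasp_force: 0.0
tool 0.11930974909574962 -0.22008115805007056 [ 0.48425207 -0.25980726  0.19389195]
```

View pics/s4.png

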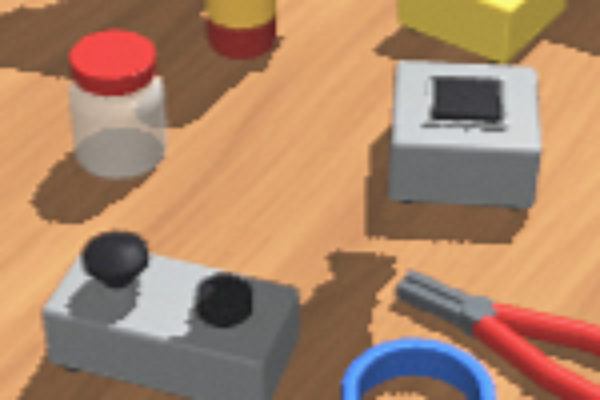

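The paddle (467,98) sits low and the box hasn't moved. On to the start button.

```bash
python3 -m jog '[0.118,-0.22,0,0,0,0,1, 0.118,-0.22,0,0,0,0,1, 0.118,-0.22,0,0,0,0,1, 0.118,-0.22,0,0,0,0,1, 0.118,-0.22,0,0,0,0,1, 0.118,-0.22,0,0,0,0,1, 0.118,-0.22,0.04,0,0,0,1, 0.118,-0.22,0.074,0,0,0,1, 0.118,-0.22,0.074,0,0,0,1, 0.118,-0.22,0.074,0,0,0,1]'
python3 - <<'E'
from h import *
p=camera('side');cv2.imwrite('pics/s5.png',cv2.resize(p['frame'][120:260,220:370,::-1],None,fx=4,fy=4))
E
```

```text
time_s: 10.6
eef_pos: [0.5115, -0.0129, 0.1211]
eef_rot: [0.0, 0.982, 0.191, 0.0]
wrist_force: [1.2, -0.4, 0.4]
opening: 0.001
grasp_force: 0.0
```

View pics/s5.png

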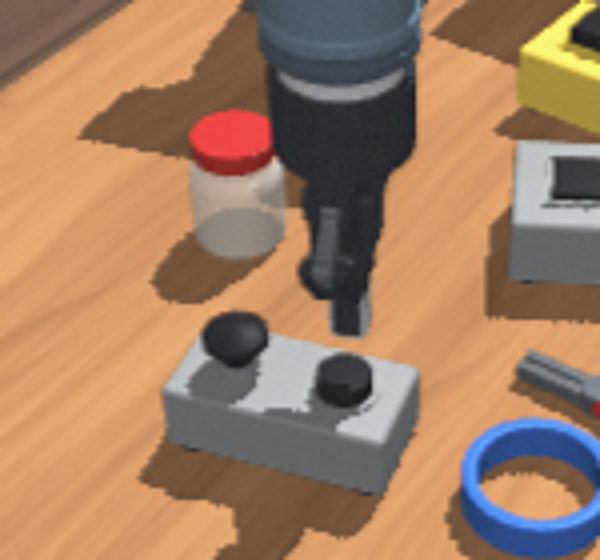

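The tips (348,330) hang straight above the start button (345,378), well clear of the stop head. Pressing.

```bash
python3 -m jog '[0,-0.001,0.022,0,0,0,1, 0,-0.001,0.028,0,0,0,1, 0,-0.001,0.031,0,0,0,1, 0,-0.001,0.034,0,0,0,1, 0,-0.001,0.037,0,0,0,1, 0,-0.001,0.039,0,0,0,1, 0,-0.001,0.041,0,0,0,1, 0,-0.001,0.042,0,0,0,1, 0,-0.001,0.042,0,0,0,1]'
```

```text
time_s: 11.78
eef_pos: [0.5111, -0.0109, 0.0788]
eef_rot: [0.0, 0.981, 0.192, 0.0]
wrist_force: [-0.7, -0.7, 5.9]
opening: -0.001
grasp_force: 3.1
```

```bash
python3 -m jog '[0,0,-0.02,0,0,0,1, 0,0,-0.06,0,0,0,1, 0,0,-0.12,0,0,0,1, 0,0,-0.15,0,0,0,1, 0,0,-0.15,0,0,0,1, 0,0,-0.15,0,0,0,1]'
python3 - <<'E'
from h import *
p=camera('side');cv2.imwrite('pics/s6.png',cv2.resize(p['frame'][140:340,190:400,::-1],None,fx=3,fy=3)[:600,:])
E
```

```text
time_s: 12.52
eef_pos: [0.5097, -0.0104, 0.2269]
eef_rot: [-0.001, 0.981, 0.192, -0.001]
wrist_force: [-0.1, 0.7, -0.1]
opening: -0.002
grasp_force: 0.0
```

View pics/s6.png

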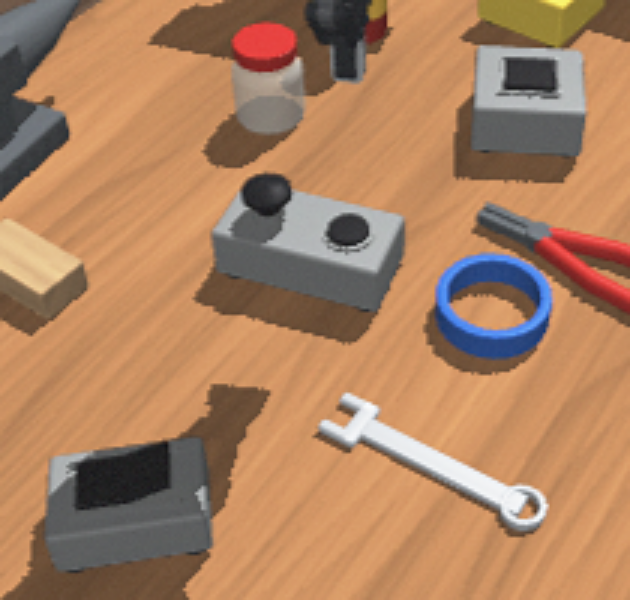

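The start button (348,230) is in, the stop head (267,193) is still up, the paddle (528,73) is in and the rocker (122,475) is tipped. The arm is clear of everything, so I am handing in.

```bash
python3 -c "
from bench import hand_in
print(hand_in())"
```

```text
the job is handed in; nothing more can be done
None
```

I pressed the lamp rocker, extractor paddle and grinder start button in that order, with the wrist force reading at most about 7 N at the end of each press; the last picture shows the stop button still up and the boxes in place, and the job is handed in (no verdict was returned).

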